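Close the clip-lid junction box

ROBOT

A 6-joint arm with a two-finger parallel gripper is mounted at the origin on the work surface. World frame = base frame: x ahead of the robot, y to its left, z up, the work surface at z = 0. Lengths are in mm, angles in rad, forces in N, time in s.
With the tool pointing down it reaches from about 300 to 775 mm from the base axis. Payload 14.6 kg.
Tool frame: the origin (TCP) lies on the mounting face of the last link; the fingertips stand 199 mm ahead of it and the grasp point (between the pads) lies 180 mm ahead of it; z points along the fingers, y is the line along which they close (so a half turn about z gives the same grasp; the last joint's range is limited). The gripper opens to 94 mm and grips with 3 to 60 N. Pads are 16 mm wide; open, the fingers measure 119 mm over their backs; the gripper's body (75 mm by 177 mm) begins 78 mm behind the grasp point.
Start: joints at [-0.067, 0.3, 1.521, -0, 1.321, -0.067], TCP at [549.992, -0.002, 404.646] pointing down, gripper open.
Joint ranges: [-3.03, 3.03], [-0.79, 2.21], [0.23, 2.52], [-1.04, 4.18], [0, 3.07], [-2.55, 2.55]. Speed limits (rad/s): [2.22, 2.22, 2.57, 3.14, 3.14, 3.14].

INTERFACE

Orientations are given as [roll, pitch, yaw] about the fixed x, y, z axes, in that order (R = Rz(yaw) Ry(pitch) Rx(roll)).
In Python, from cell import manip gives the robot as it stands. The module is installed in compiled form; this text tells all that it offers.
- The arm moves only by the shell command python3 -m creep 'ROWS' [FORCE]. ROWS is a JSON object of lists of equal length, an entry for each row: "slide": the shift along the world's x, y, z in cm, a list of three; "turn": the turn about the world's z in rad; "claw": the opening, from 0 (shut) to 1 (fully open). A call has 1 to 8 rows; each row shifts and turns the commanded pose from where the row before left it; what a row does not reach is not made up. A row lasts 1/8 s, in which the tool goes at most 62.5 mm and 10.7 degrees, less where a joint would pass 70% of its speed; a pose out of reach is approached as far as the arm can. A call with a gripper value outside its range is refused whole. The fingers move at their own pace and stop on an object; FORCE is the grip in N (left out, the last holds). Time passes only in rows, so rows that do not move let the fingers close. It gives the time, the measured TCP pose, the force, the opening and the grip force at its end, in the units of the state.
- manip.read_state(): the state, without advancing time (a new reading comes with each control period).
- manip.camera(name): name is "scene" or "side" or "wrist"; returns (picture, depth): 400x640x3 uint8, red, green, blue; 400x640 float32, mm along the optical axis (not along the pixel's ray), 0 where there is no reading.
- manip.calibration(name): a dict with "intrinsics" (3x3 intrinsics, pixels), "pose" (4x4, takes a point from camera to world coordinates). Camera axes: x right, y up, looking along -z (the intrinsics and any distortion apply to the point x, -y, -z); pixel columns grow to the right and rows downward; lengths in mm; the calibration is good to about 2 mm. A picture is of the moment at which its call begins: read the wrist's pose just before it. calibration takes no time and is no camera call; for the wrist camera it gives the pose at the moment of the call.
- manip.sign_off(): hands the job in; it is judged then, once.
Trained networks look in the newest picture that a camera, given by its name, has taken for a name from the list of things; names that differ only in an ending like _2 or _b are one class to them, and where a whole thing is asked for, a point or a joint stands for the part that bears it (a point fixed in the world has none). Each returns a list of dicts, best first, with "score" (0 to 1); they miss things now and then, are a little off and sometimes report something else, mostly with a low value. They report only what shows in the picture. A call takes as long as a camera call. They do not tell look-alikes from the thing itself.
- manip.cut_out(query, camera): "mask" (400x640 bool, what is visible of it) and "position" ([column, row] in pixels, amid what is visible of it).
The state is a dict: "clock": time; "joints": joint angles; "qd": joint speeds; "effort": joint torques, N m; "eef_pos": TCP position; "eef_rot": TCP orientation; "wrist_force": force on the tool from outside, world axes, zero at the start; "moment": the same for the moment, N m; "finger_gap": finger opening in mm; "finger_force": force on a finger pad.
Only numpy, scipy, OpenCV 4.12 (cv2) and the standard library are available. Lean on these libraries where they do the work, as an engineer would, in place of code of your own. Each camera call takes 0.05 s, during which the arm holds its last target. There are 200 camera calls.

TASK

Close up the junction box: take the lid that stands on its end, lay it down on the table with its flat top up and let go of it, then take it again and set it fully home on the box between the raised clips. Then flip the four side clips down until each lies flat on the lid. Handle the lid gently, without letting it topple or drop, and leave the tape, the carton and the screwdriver where they are.

Things in the scene. Friction and masses are not known exactly. Their poses are not given: they have to be found in the camera images.
- seat (a point): open white plastic junction box on a 200 x 150 x 6 mm steel plate, all fixed to the table: 120 mm long (its x axis), 60 mm wide (y), 4 mm walls. This point: centre of its mouth, level with the rim, 46 mm above the table; z up. The mouth is 112 x 52 mm. A cable gland sticks out 22 mm from each end, below the rim.
- lid_mid (a point): loose grey lid: 120 x 60 mm slab 20 mm thick, about 90 g; this point is the slab's middle. Axes: x out of its flat top face, y across its 60 mm width, z along its 120 mm length. Starts standing on a short end, z up, this point 60 mm above the table. Seated on the box it is 10 mm above the rim, its length along the box's, either way round.
- lid_lip (a point): middle of the lid's underside: a lip 6 mm deep, 104 x 47 mm outside, which enters the box's mouth with 2.5 to 4 mm of play each side; this point is level with the lip's edge, 16 mm from point lid_mid. Lying top up on the table the lid rests on this lip, point lid_mid 16 mm up.
- clip1 (a joint): black tab clip, 18 mm wide, 28 mm long, 4 mm thick, hinged beside the box; rad: 0 = flipped down flat over the seated lid, pi/2 = upright, more = leaning outwards. Stiff friction hinge (0.05 N m), stays where left. Hinge line along the box's x, centred at x=-45, y=+37, z=+23 mm in the frame of point seat, 3 mm above the seated lid's top.
- clip1_tip (a point): middle of the free end of clip 1's tab, 28 mm from its hinge line. The clip is held by a fixed white ear on the box's long side: 27 mm long, 33 to 40 mm from the box's middle line, up to 26 mm above the rim. Between the two ears of a side 62 mm are free for fingers.
- clip2 (a joint): black tab clip, 18 mm wide, 28 mm long, 4 mm thick, hinged beside the box; rad: 0 = flipped down flat over the seated lid, pi/2 = upright, more = leaning outwards. Stiff friction hinge (0.05 N m), stays where left. Hinge line along the box's x, centred at x=+45, y=+37, z=+23 mm in the frame of point seat, 3 mm above the seated lid's top.
- clip2_tip (a point): middle of the free end of clip 2's tab, 28 mm from its hinge line. The clip is held by a fixed white ear on the box's long side: 27 mm long, 33 to 40 mm from the box's middle line, up to 26 mm above the rim. Between the two ears of a side 62 mm are free for fingers.
- clip3 (a joint): black tab clip, 18 mm wide, 28 mm long, 4 mm thick, hinged beside the box; rad: 0 = flipped down flat over the seated lid, pi/2 = upright, more = leaning outwards. Stiff friction hinge (0.05 N m), stays where left. Hinge line along the box's x, centred at x=-45, y=-37, z=+23 mm in the frame of point seat, 3 mm above the seated lid's top.
- clip3_tip (a point): middle of the free end of clip 3's tab, 28 mm from its hinge line. The clip is held by a fixed white ear on the box's long side: 27 mm long, 33 to 40 mm from the box's middle line, up to 26 mm above the rim. Between the two ears of a side 62 mm are free for fingers.
- clip4 (a joint): black tab clip, 18 mm wide, 28 mm long, 4 mm thick, hinged beside the box; rad: 0 = flipped down flat over the seated lid, pi/2 = upright, more = leaning outwards. Stiff friction hinge (0.05 N m), stays where left. Hinge line along the box's x, centred at x=+45, y=-37, z=+23 mm in the frame of point seat, 3 mm above the seated lid's top.
- clip4_tip (a point): middle of the free end of clip 4's tab, 28 mm from its hinge line. The clip is held by a fixed white ear on the box's long side: 27 mm long, 33 to 40 mm from the box's middle line, up to 26 mm above the rim. Between the two ears of a side 62 mm are free for fingers.
- tape: bystander: black tape roll lying flat, 90 mm across, 19 mm high; origin at the centre of its underside.
- carton: bystander: small cardboard carton 70 x 100 x 60 mm; origin at the centre of its underside.
- driver: bystander: screwdriver lying on the table; origin under the middle of it.
Things that resemble listed ones, but are neither listed nor needed, are in the scene too. Of the things that look like the part that bears seat, the middle-sized one is meant. What is shaped like the part that bears lid_mid but blue is not meant.

How it is judged (in metres and radians):
On the way, in this order (a step that is already met when the one before it is completed fails the run):
1. the lid lies flat on the table, top face up, let go (angle between lid_mid's own x axis and vertical below 0.1 rad and height (world z) of lid_mid below 0.022 m and contact force between the fingers and lid below 0.1 N), for 0.2 s.
2. the lid is seated on the box with its lip in the mouth, let go, no clip down yet (x of lid_mid in the frame of seat between -0.006 and 0.006 m and y of lid_mid in the frame of seat between -0.005 and 0.005 m and z of lid_mid in the frame of seat between 0.007 and 0.013 m and angle between lid_mid's own x axis and vertical below 0.06 rad and angle between the z axis of lid_mid and the x axis of seat, either way round below 0.12 rad and contact force between the fingers and lid below 0.1 N and value of joint each of clip1, clip2, clip3, clip4 above 0.5 rad), for 0.2 s.
At the end, for the whole second after the job is handed in: All four clips are flat down (within 0.12 rad); the lid is at rest on the box, released, top up, its middle within 6 mm (along) and 5 mm (across) of the box's and 10 mm +-3 mm above the rim, level within 0.06 rad and along the box within 0.12 rad (value of joint each of clip1, clip2, clip3, clip4 below 0.12 rad and x of lid_mid in the frame of seat between -0.006 and 0.006 m and y of lid_mid in the frame of seat between -0.005 and 0.005 m and z of lid_mid in the frame of seat between 0.007 and 0.013 m and angle between lid_mid's own x axis and vertical below 0.06 rad and angle between the z axis of lid_mid and the x axis of seat, either way round below 0.12 rad and contact force between the fingers and lid below 0.1 N and linear speed of lid below 0.02 m/s); the robot touches nothing.
It fails at once if the lid topples, is thrown or dropped (turns faster than 6 rad/s or moves faster than 1.2 m/s) (angular speed of lid above 6 rad/s or linear speed of lid above 1.2 m/s).
It fails at once if the tape is moved by more than 25 mm (distance of tape from where it was at the start of the episode above 0.025 m).
It fails at once if the carton is moved by more than 25 mm (distance of carton from where it was at the start of the episode above 0.025 m).
It fails at once if the driver is moved by more than 25 mm (distance of driver from where it was at the start of the episode above 0.025 m).
It also fails if it takes over 69 s, if anything falls off the work surface, if the arm or the gripper's body presses on something with over 40 N, if the wrist force passes 120 N, or if a joint passes its speed limit or range.

## Working session

There is one attempt and no reset: what is moved stays moved. The work goes in short steps, Python scripts to look and compute and a shell command to move; the robot and the scene stay as the last step left them, time stands still between calls to the robot, and variables do not carry over. Pictures are saved under pics/ and viewed, at most 13 in all, crops included, and the job is handed in when it is done.

```bash
mkdir -p pics; cat > h.py <<'E'
import numpy as np, cv2
from cell import manip
def cloud(cam):
    p,d=manip.camera(cam); c=manip.calibration(cam); K=np.array(c["intrinsics"]);T=np.array(c["pose"])
    v,u=np.mgrid[:400,:640]; x=(u-K[0,2])/K[0,0]*d; y=(v-K[1,2])/K[1,1]*d
    P=np.stack([x,-y,-d,np.ones_like(d)],-1)@T.T
    P=P[...,:3]; P[d<=0]=np.nan
    return p,d,P
def save(p,n): cv2.imwrite(f"pics/{n}.png",cv2.cvtColor(p,cv2.COLOR_RGB2BGR))
E
python3 - <<'E'
from h import *
for cam in ("scene","side"):
    p,d,P=cloud(cam); save(p,cam+"0"); np.save(cam+"0",P)
    print(cam,manip.calibration(cam))
    for q in ("seat","lid_mid","clip1","tape","carton","driver"):
        for r in manip.cut_out(q,cam):
            m=r["mask"]; X=P[m]; X=X[~np.isnan(X[:,0])]
            print(q,round(r["score"],2),np.round(r["position"]),m.sum(),np.round(np.median(X,0)),np.round(np.percentile(X,2,axis=0)),np.round(np.percentile(X,98,axis=0)))
E
```

```text
scene {'intrinsics': array([[367.89642424,   0.        , 326.8087136 ],
       [  0.        , 367.89642424, 192.97276403],
       [  0.        ,   0.        ,   1.        ]]), 'pose': array([[ 8.28805528e-01, -3.09142985e-01,  4.66381831e-01,
         1.15061576e+03],
       [ 5.59525569e-01,  4.52630341e-01, -6.94303184e-01,
        -9.40661134e+02],
       [ 3.54039169e-03,  8.36394876e-01,  5.48115933e-01,
         7.71253844e+02],
       [ 0.00000000e+00,  0.00000000e+00,  0.00000000e+00,
         1.00000000e+00]])}
seat 0.79 [330. 280.] 5119 [ 773. -353.   11.] [ 624. -419.    4.] [ 873. -228.   94.]
seat 0.66 [365. 179.] 1277 [605. 148.  12.] [488.  87.   1.] [688. 277.  85.]
seat 0.58 [307. 170.] 559 [360. 107.   9.] [270.  52.   1.] [422. 196.  54.]
lid_mid 0.98 [295. 200.] 478 [ 494. -154.   70.] [ 452. -167.    1.] [ 511. -120.  122.]
lid_mid 0.97 [270. 185.] 504 [ 355. -131.   70.] [ 332. -154.    8.] [ 372. -103.  121.]
clip1 0.65 [340. 267.] 109 [ 802. -358.   93.] [ 790. -376.   90.] [ 813. -336.   96.]
clip1 0.63 [322. 240.] 51 [ 694. -282.   93.] [ 685. -300.   91.] [
[... 1568 characters left out ...]
. -107.   78.] [ 330. -145.    6.] [373. -90. 124.]
clip1 0.64 [285. 242.] 33 [617. 119.  85.] [611. 114.  74.] [623. 125.  94.]
clip1 0.47 [272. 260.] 43 [642. 195.  86.] [633. 191.  70.] [651. 201.  99.]
clip1 0.39 [314. 254.] 46 [531. 143.  86.] [524. 136.  73.] [539. 150.  97.]
clip1 0.39 [266. 141.] 53 [ 809. -289.   94.] [ 798. -312.   87.] [ 819. -271.   99.]
tape 0.79 [259. 210.] 394 [741. -36.  18.] [697. -84.   1.] [782.   7.  25.]
carton 0.81 [382. 136.] 513 [ 423. -452.   58.] [ 392. -528.    5.] [ 457. -441.   67.]
driver 0.68 [381. 135.] 455 [ 424. -452.   58.] [ 394. -522.    7.] [ 457. -441.   67.]
driver 0.59 [348. 346.] 376 [398. 353.  24.] [359. 320.  13.] [438. 384.  30.]
```

View pics/scene0.png

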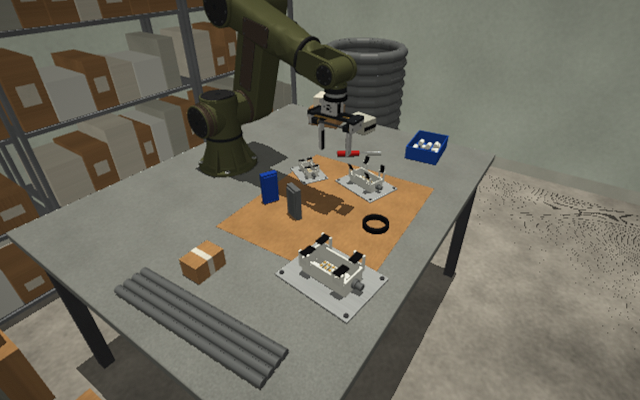

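View pics/side0.png

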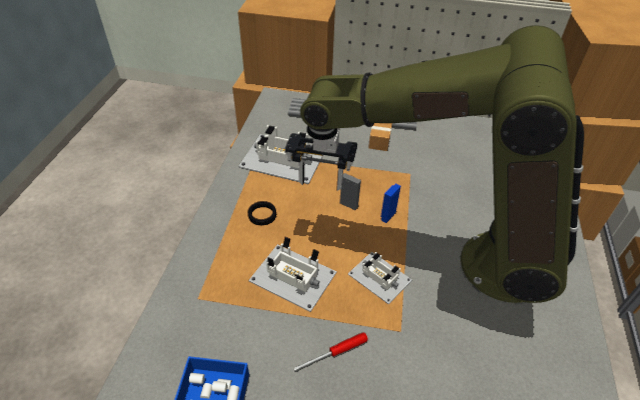

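Scene: grey lid at (295,200), blue decoy at (270,187); three boxes at (330,275), (365,180) and (308,169). The middle-sized one is at world ≈(588,180). Side view: the same box is at (292,275) and the grey lid at (349,190).

```bash
python3 - <<'E'
from h import *
p,d,P=cloud("wrist"); save(p,"w0")
for cam in ("scene0","side0"):
    Q=np.load(cam+".npy").reshape(-1,3)
    m=(Q[:,0]>440)&(Q[:,0]<530)&(Q[:,1]>-185)&(Q[:,1]<-95)&(Q[:,2]<126)
    X=Q[m]; t=X[X[:,2]>112]
    print(cam,len(t),cv2.minAreaRect(t[:,:2].astype(np.float32)))
    s=X[(X[:,2]>20)&(X[:,2]<105)]
    for i in range(3):  # RANSAC vertical planes
        best=None;rng=np.random.default_rng(0)
        if len(s)<20: break
        for _ in range(500):
            a,b=s[rng.choice(len(s),2,False)][:,:2]; n=np.array([-(b-a)[1],(b-a)[0]]);L=np.linalg.norm(n)
            if L<8: continue
            n/=L; r=abs((s[:,:2]-a)@n)<1.2
            if best is None or r.sum()>best[0].sum(): best=(r,n,a)
        r,n,a=best; c=s[r][:,:2]; tt=c@np.array([-n[1],n[0]])
        print(" plane n",n.round(3),"ang",np.degrees(np.arctan2(n[1],n[0])).round(1),"off",(n@c.mean(0)).round(1),r.sum(),"ext",np.percentile(tt,[1,99]).round(1),"z",np.percentile(s[r][:,2],[1,99]).round())
        s=s[~r]
print(manip.read_state())
E
```

```text
scene0 97 ((479.5151672363281, -147.83473205566406), (26.79937744140625, 63.12302780151367), 68.09636688232422)
 plane n [-0.378 -0.926] ang -112.2 off -37.5 98 ext [475.1 529.5] z [ 22. 104.]
 plane n [-0.91   0.414] ang 155.5 off -525.3 57 ext [-78.4 -60.3] z [ 21. 103.]
 plane n [0.27  0.963] ang 74.4 off -19.7 35 ext [-534.  -473.9] z [ 24. 103.]
side0 120 ((480.152099609375, -142.44009399414062), (24.629724502563477, 59.788814544677734), 70.96980285644531)
 plane n [0.31  0.951] ang 72.0 off 23.2 141 ext [-528.1 -472.8] z [ 21. 104.]
 plane n [0.311 0.95 ] ang 71.9 off 21.6 99 ext [-529.3 -471.4] z [ 25. 103.]
 plane n [-0.323 -0.946] ang -108.8 off -32.3 45 ext [470.3 525.4] z [ 24. 100.]
{'clock': 0.75, 'joints': array([-6.66066843e-02,  2.99900647e-01,  1.52099989e+00, -2.79307666e-05,
        1.32073870e+00, -6.65465833e-02]), 'qd': array([ 1.61588729e-04, -1.55751529e-03,  8.63855801e-05,  1.60373815e-04,
       -2.66934737e-04, -5.94053142e-04]), 'effort': array([ 6.14266410e-04, -5.31606066e+01, -3.52890122e+01,  7.09984428e-02,
        2.12976773e-02,  2.11531818e-05]), 'eef_pos': array([ 5.49988925e+02, -7.80850777e-03,  4.04645271e+02]), 'eef_rot': array([-3.14154437e+00,  2.39036559e-05,  1.57074314e+00]), 'wrist_force': array([ 0.02214439, -0.00809811, -0.47168214]), 'moment': array([-0.03915683, -0.01031261, -0.0005153 ]), 'finger_force': 0.0, 'finger_gap': 93.81768390954302}
```

View pics/w0.png

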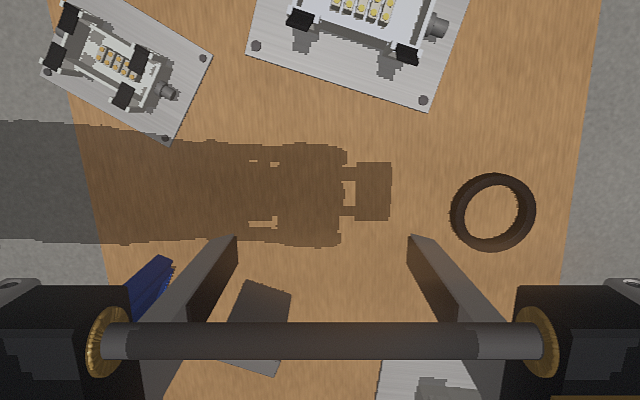

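Wrist: box plate at top (350,50), small box at (120,70), lid at (258,325) partially behind the gripper's bar, tape at (493,212). Next: which of the lid's faces bears the lip.

```bash
python3 - <<'E'
from h import *
n=np.array([np.cos(np.radians(71.5)),np.sin(np.radians(71.5))]);t=np.array([n[1],-n[0]])
for cam in ("scene0","side0"):
    Q=np.load(cam+".npy").reshape(-1,3)
    m=(Q[:,0]>440)&(Q[:,0]<530)&(Q[:,1]>-185)&(Q[:,1]<-95)&(Q[:,2]<127)&(Q[:,2]>4)
    X=Q[m]; o=X[:,:2]@n; w=X[:,:2]@t
    print(cam,"w",np.percentile(w,[1,50,99]).round(1),"o",np.percentile(o,[1,99]).round(1))
    for lo,hi in ((4,12),(12,110),(110,117),(117,127)):
        k=(X[:,2]>lo)&(X[:,2]<hi); print(lo,hi,np.histogram(o[k],bins=np.arange(-20,45,2)-20*0)[0], k.sum()); 
    print(np.arange(-20,45,2))
im=[]
for cam,(r,c) in (("scene0",(175,265)),("side0",(160,320))):
    a=cv2.imread(f"pics/{cam}.png")[r:r+56,c:c+60]; im.append(cv2.resize(a,None,fx=6,fy=6,interpolation=cv2.INTER_CUBIC))
cv2.imwrite("pics/crop0.png",np.clip(np.hstack(im).astype(float)*1.6,0,255))
E
```

```text
scene0 w [475.5 519.  534.2] o [-1.3 25.2]
4 12 [0 0 0 0 0 0 1 0 1 2 6 2 3 3 0 3 1 0 1 1 0 2 0 1 0 1 0 0 0 0 0 0] 30
12 110 [ 0  0  0  0  0  0  0  0  0 19 35 41 84 60 11 11 15 15  9 11 15  7  3  0
  0  0  0  0  0  0  0  0] 336
110 117 [0 0 0 0 0 0 0 0 0 7 5 4 8 7 1 2 0 1 1 1 0 3 0 0 0 0 0 0 0 0 0 0] 40
117 127 [0 0 0 0 0 0 0 0 0 0 0 1 6 8 7 4 7 7 3 8 5 6 0 1 0 0 0 0 0 0 0 0] 63
[-20 -18 -16 -14 -12 -10  -8  -6  -4  -2   0   2   4   6   8  10  12  14
  16  18  20  22  24  26  28  30  32  34  36  38  40  42  44]
side0 w [459.4 497.1 544.6] o [-2.  58.3]
4 12 [ 0  0  0  0  0  1  0  1  1  1  0  1  1  1  0  2  2  0  4  1  2  7 10  6
  4  3  2  1  3  2  3  2] 96
12 110 [  0   0   0   0   0   0   0   0   0   0   0   0   0   0   1   7   8   4
   5   7  14  35 107 137  69  18   2   0   0   0   0   0] 414
110 117 [ 0  0  0  0  0  0  0  0  0  0  0  0  0  0  0  2  1  2  0  0  1  4  7 14
  5  0  0  0  0  0  0  0] 36
117 127 [ 0  0  0  0  0  0  0  0  0  0  0  0  1  4  7  8  8 10  8  9  9  8  8  9
  5  0  0  0  0  0  0  0] 94
[-20 -18 -16 -14 -12 -10  -8  -6  -4  -2   0   2   4   6   8  10  12  14
  16  18  20  22  24  26  28  30  32  34  36  38  40  42  44][ WARN:0@0.282] global loadsave.cpp:1063 imwrite_ Unsupported depth image for selected encoder is fallbacked to CV_8U.
```

View pics/crop0.png

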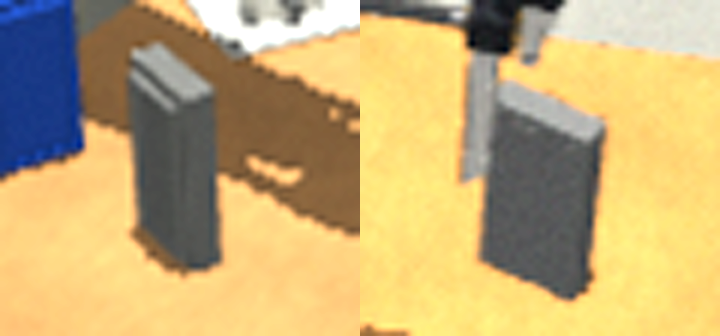

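The scene crop (left) shows the lip on the face towards −y; the side crop (right) shows the flat top facing +y (normal ≈71.5°). So the top end must go towards −y. Moving above the lid, fingers across its width.

```bash
python3 -m creep '{"slide":[[-2,-3.6,-1],[-2,-3.6,-1],[-2,-3.6,-2],[-1,-3.6,-2],[0,0,0],[0,0,0]],"turn":[-0.08,-0.08,-0.08,-0.08,0,0],"claw":[1,1,1,1,1,1]}' 20
python3 - <<'E'
from h import *
p,d,P=cloud("wrist"); save(p,"w1"); print(np.array(manip.calibration("wrist")["pose"]).round(2))
for r in manip.cut_out("lid_mid","wrist"):
    m=r["mask"]; X=P[m]; X=X[np.isfinite(X[:,0])]
    t=X[(X[:,2]>112)&(X[:,2]<128)]
    print(r["score"],r["position"],np.percentile(X,[2,50,98],axis=0).round(1),len(t))
    if len(t)>20: print(cv2.minAreaRect(t[:,:2].astype(np.float32)))
E
```

```text
clock: 1.5
eef_pos: [480.3, -143.7, 345.1]
eef_rot: [3.141, -0.0, 1.252]
wrist_force: [0.4, -0.1, 0.1]
finger_gap: 94.1
finger_force: 0.0
[[ 9.5000e-01  3.0000e-01  8.0000e-02  5.0345e+02]
 [-3.1000e-01  9.2000e-01  2.4000e-01 -7.2370e+01]
 [ 0.0000e+00 -2.6000e-01  9.7000e-01  3.2524e+02]
 [ 0.0000e+00  0.0000e+00  0.0000e+00  1.0000e+00]]
0.68 [150.8, 237.9] [[ 342.  -147.1   10.6]
 [ 358.8 -116.6   96.7]
 [ 373.4  -91.   120.9]] 3054
((352.9547119140625, -121.16737365722656), (59.44343948364258, 26.747478485107422), 64.39147186279297)
0.57 [320.7, 214.4] [[ 455.1 -159.3   11.5]
 [ 482.4 -137.3  114.2]
 [ 509.9 -123.1  121.1]] 3285
((480.0789794921875, -144.26406860351562), (26.924535751342773, 59.956722259521484), 69.15545654296875)
```

View pics/w1.png

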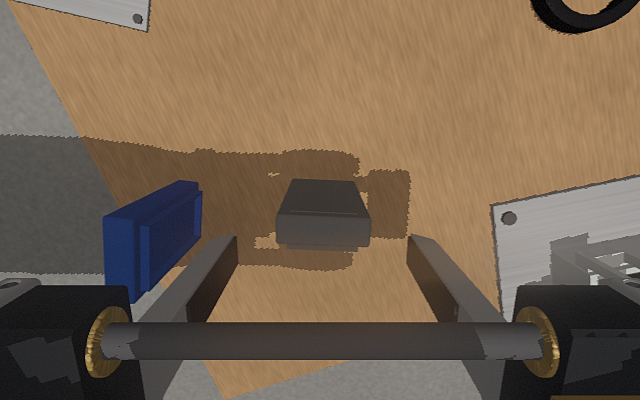

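The lid's top shows at (322,200), centred and squared between the fingers (mid ≈323). The 27 mm depth includes the lip, so the slab middle is ≈(481,−141). I'll grip at z≈106, 5 mm towards the flat face, and lightly enough that it can pivot.

```bash
python3 -m creep '{"slide":[[0.13,0.37,-1.5],[0.13,0.37,-1.5],[0,0,-1.5],[0,0,-1.36],[0,0,0],[0,0,0]],"turn":[0,0,0,0,0,0],"claw":[1,1,1,1,1,1]}' 4
python3 -m creep '{"slide":[[0,0,0],[0,0,0],[0,0,0],[0,0,0],[0,0,0],[0,0,0],[0,0,0]],"turn":[0,0,0,0,0,0,0],"claw":[0.7,0.6,0.55,0.5,0.5,0.5,0.5]}' 4
```

```text
clock: 2.35
eef_pos: [482.7, -136.7, 286.3]
eef_rot: [3.141, -0.0, 1.251]
wrist_force: [-0.0, -0.1, 0.7]
finger_gap: 94.2
finger_force: 0.0
clock: 3.22
eef_pos: [482.6, -136.6, 286.1]
eef_rot: [3.141, -0.0, 1.251]
wrist_force: [0.3, 0.3, 1.1]
finger_gap: 60.3
finger_force: 4.0
```

Gripped at 60.3 mm. Tilt the first 30° and check.

```bash
python3 -m creep '{"slide":[[-0.44,-1.33,0.08],[-0.44,-1.33,-0.08],[-0.43,-1.3,-0.26],[-0.42,-1.26,-0.44],[0,0,0]],"turn":[0,0,0,0,0],"claw":[0.5,0.5,0.5,0.5,0.5]}' 4
python3 - <<'E'
from h import *
a,_,P=cloud("side"); b,_,_=cloud("scene"); im=[]
for i,(r,c) in ((a,(140,310)),(b,(175,250))): im.append(cv2.resize(i[r:r+80,c:c+80],None,fx=5,fy=5,interpolation=cv2.INTER_CUBIC))
save(np.clip(np.hstack(im)*1.5,0,255).astype(np.uint8),"t1")
E
```

```text
clock: 3.85
eef_pos: [465.0, -189.8, 278.7]
eef_rot: [-3.141, 0.0, 1.249]
wrist_force: [1.5, -1.1, 1.2]
finger_gap: 60.0
finger_force: 4.0
```

View pics/t1.png

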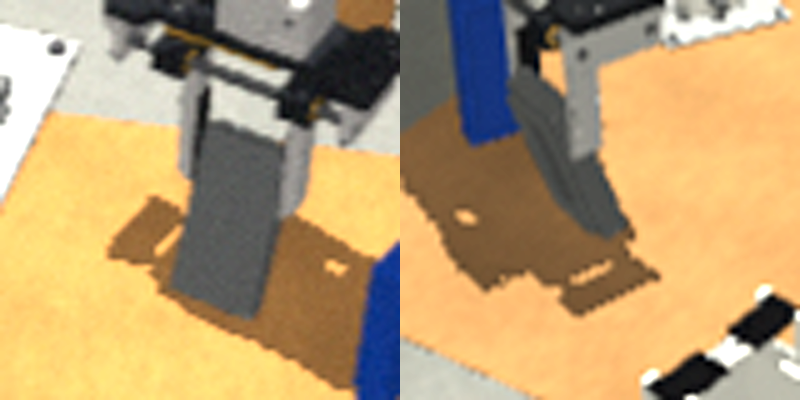

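The lid is tilting about its bottom edge as planned (centre at (230,220) left, (570,150) right). Continuing to flat.

```bash
python3 -m creep '{"slide":[[-0.4,-1.2,-0.61],[-0.37,-1.11,-0.76],[-0.35,-1.07,-0.98],[-0.24,-0.72,-0.73],[-0.21,-0.64,-0.81],[-0.16,-0.47,-0.72],[-0.14,-0.41,-0.76],[0,0,0]],"turn":[0,0,0,0,0,0,0,0],"claw":[0.5,0.5,0.5,0.5,0.5,0.5,0.5,0.5]}' 4
python3 -m creep '{"slide":[[-0.08,-0.24,-0.56],[-0.07,-0.23,-0.56],[-0.07,-0.21,-0.66],[-0.05,-0.16,-0.65],[0,0,0],[0,0,0]],"turn":[0,0,0,0,0,0],"claw":[0.5,0.5,0.5,0.5,0.5,0.5]}' 4
python3 - <<'E'
from h import *
a,_,P=cloud("side"); b,_,_=cloud("scene"); im=[]
for i,(r,c) in ((a,(140,310)),(b,(175,250))): im.append(cv2.resize(i[r:r+80,c:c+80],None,fx=5,fy=5,interpolation=cv2.INTER_CUBIC))
save(np.clip(np.hstack(im)*1.5,0,255).astype(np.uint8),"t2")
s=P[140:220,310:390].reshape(-1,3); s=s[(s[:,1]<-140)&(s[:,1]>-270)&(abs(s[:,0]-455)<40)]
n=np.array([.314,.949]); o=s[:,:2]@n
for k in range(-140,0,10):
    z=s[(o>k)&(o<k+10),2]; print(k,np.round(np.percentile(z,[10,50,75]),1) if len(z)>5 else "")
E
```

```text
clock: 4.95
eef_pos: [446.4, -245.0, 224.6]
eef_rot: [-3.14, -0.0, 1.251]
wrist_force: [1.2, -0.5, -1.2]
finger_gap: 60.4
finger_force: 4.0
clock: 5.7
eef_pos: [443.9, -253.4, 201.0]
eef_rot: [-3.141, -0.0, 1.251]
wrist_force: [-0.6, -0.5, -0.3]
finger_gap: 60.0
finger_force: 4.0
-140 
-130 
-120 [25.5 29.7 31.1]
-110 [24.6 30.6 42.1]
-100 [20.2 36.9 72.2]
-90 [ 26.9 136.8 155.3]
-80 [ 28.3 142.6 181.3]
-70 [ 22.  180.2 192.9]
-60 [ 2.  27.2 30.1]
-50 [ 2.9 26.3 29.2]
-40 [ 1.7 26.5 29.4]
-30 [ 0.6 18.7 27.4]
-20 [-0.5  4.5 17.2]
-10 [-0.9  3.2  4.5]
```

View pics/t2.png

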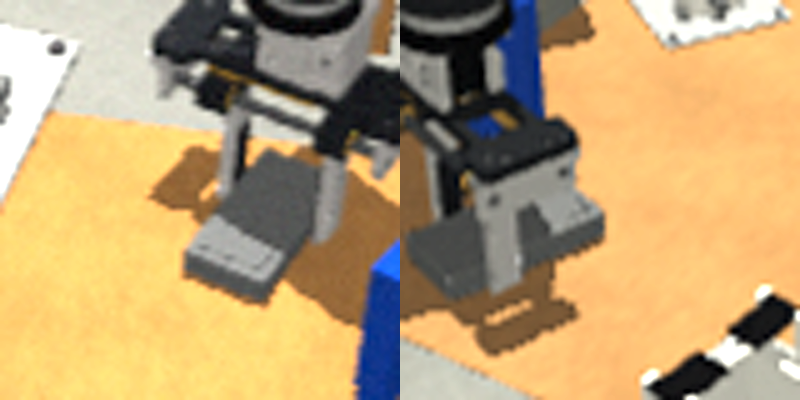

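The lid is nearly flat (top at z≈27–30), held near its far end. Ease down 1 mm, release, and look.

```bash
python3 -m creep '{"slide":[[0,0,-0.1],[0,0,0],[0,0,0],[0,0,0],[0,0,0],[0,0,0],[0,0,0],[0,0,0]],"turn":[0,0,0,0,0,0,0,0],"claw":[0.5,0.65,0.75,0.85,1,1,1,1]}' 4
python3 -m creep '{"slide":[[0,0,1.5],[0.2,0.6,2],[0.4,1.2,2],[0.4,1.2,2],[0.4,1.2,0],[0,0,0],[0,0,0]],"turn":[0,0,0,0,0,0,0],"claw":[1,1,1,1,1,1,1]}' 4
cat > lid.py <<'E'
from h import *
import sys
p,d,P=cloud("wrist"); print(manip.read_state()["eef_pos"].round(1))
for r in manip.cut_out("lid_mid","wrist"):
    m=r["mask"]; X=P[m]; X=X[np.isfinite(X[:,0])]
    t=X[(X[:,2]>float(sys.argv[1]))&(X[:,2]<float(sys.argv[2]))]
    print(r["score"],np.round(r["position"]),len(t),np.percentile(X,[2,50,98],axis=0).round(1).tolist())
    if len(t)>20:
        print(cv2.minAreaRect(t[:,:2].astype(np.float32)))
        A=np.c_[t[:,:2],np.ones(len(t))]; print("slope",np.linalg.lstsq(A,t[:,2],rcond=None)[0][:2])
E
python3 lid.py 18 34
```

```text
clock: 6.8
eef_pos: [443.9, -253.4, 200.0]
eef_rot: [-3.142, -0.0, 1.251]
wrist_force: [0.4, 1.0, 0.2]
finger_gap: 94.2
finger_force: 0.0
clock: 7.68
eef_pos: [457.7, -211.5, 274.4]
eef_rot: [-3.14, -0.0, 1.251]
wrist_force: [0.2, -0.1, -0.7]
finger_gap: 94.6
finger_force: 0.0
[ 457.7 -211.6  274.4]
0.86 [ 67. 159.] 1167 [[345.1, -150.1, 10.5], [359.8, -123.3, 91.5], [373.5, -97.4, 120.4]]
((360.6225891113281, -123.12864685058594), (61.711116790771484, 20.60134506225586), 78.98519897460938)
slope [-0.02991455  0.01204924]
0.84 [323. 240.] 13102 [[414.1, -284.8, 18.0], [452.7, -223.9, 26.3], [489.7, -172.1, 27.7]]
((450.79656982421875, -230.72653198242188), (118.06781768798828, 60.157752990722656), 71.48863983154297)
slope [-0.00130848 -0.00300268]
```

The lid lies flat at (450.8,−230.7), z 26, direction 71.5°. Now over the box for one close look.

```bash
python3 -m creep '{"slide":[[0.7,2.7,3],[2,6,5],[2,6,4.6],[2,6,0],[2,6,0],[2,6,0],[2,6,0],[0,0,0]],"turn":[0,0,0,0,0,0,0,0],"claw":[1,1,1,1,1,1,1,1]}' 4
python3 - <<'E'
from h import *
import time
p,d,P=cloud("wrist"); save(p,"box"); np.save("boxP",P); print(manip.read_state()["eef_pos"].round(1))
for q in ("seat","clip1"):
  for r in manip.cut_out(q,"wrist"):
    m=r["mask"]; X=P[m]; X=X[np.isfinite(X[:,0])]
    print(q,r["score"],np.round(r["position"]),m.sum(),np.percentile(X,[2,50,98],axis=0).round(1).tolist())
    if q=="seat":
        for lo,hi in((2,12),(42,50),(68,76)):
            t=X[(X[:,2]>lo)&(X[:,2]<hi)]
            if len(t)>50: print(lo,len(t),cv2.minAreaRect(t[:,:2].astype(np.float32)),np.median(t[:,2]))
E
```

```text
clock: 8.78
eef_pos: [575.9, 150.3, 379.4]
eef_rot: [-3.14, 0.0, 1.255]
wrist_force: [-0.4, -1.3, 0.0]
finger_gap: 94.0
finger_force: 0.0
[575.6 148.3 379.5]
seat 0.9 [130. 253.] 8185 [[298.4, 88.8, 3.5], [351.9, 139.1, 6.7], [420.9, 191.0, 53.3]]
2 4848 ((346.5762939453125, 119.198486328125), (110.42744445800781, 145.0548553466797), 58.91069793701172) 5.183532131505473
42 119 ((348.90521240234375, 120.772216796875), (54.052589416503906, 85.59461975097656), 59.11994934082031) 46.39748167204772
seat 0.59 [328. 156.] 28759 [[489.9, 93.8, 4.6], [588.9, 176.2, 7.0], [686.4, 253.7, 91.1]]
2 20245 ((587.3092651367188, 170.55731201171875), (150.06295776367188, 200.49676513671875), 72.64752960205078) 6.292797607167984
42 2212 ((587.2825317382812, 170.75921630859375), (79.58953094482422, 120.34547424316406), 72.55215454101562) 45.80655047530854
68 885 ((587.4414672851562, 170.87637329101562), (80.45580291748047, 117.14830780029297), 72.8496322631836) 72.0297870614707
clip1 0.77 [278. 225.] 635 [[522.9, 134.1, 69.2], [532.2, 143.0, 82.8], [541.4, 152.8, 94.2]]
clip1 0.74 [ 79. 270.] 299 [[320.8, 139.7, 50.5], [329.5, 150.6, 52.4], [338.1, 161.6, 54.2]]
clip1 0.73 [385. 223.] 638 [[608.6, 91.0, 6.4], [618.1, 117.2, 82.9], [628.3, 125.6, 94.8]]
clip1 0.67 [142. 308.] 113 [[327.7, 75.8, 5.0], [367.1, 93.0, 52.4], [486.1, 157.1, 209.4]]
clip1 0.6 [147. 285.] 308 [[374.9, 104.7, 49.7], [385.4, 117.4, 52.5], [394.4, 128.6, 53.9]]
clip1 0.55 [269. 119.] 515 [[545.8, 215.0, 6.6], [556.9, 224.3, 84.9], [566.1, 233.8, 95.9]]
```

View pics/box.png

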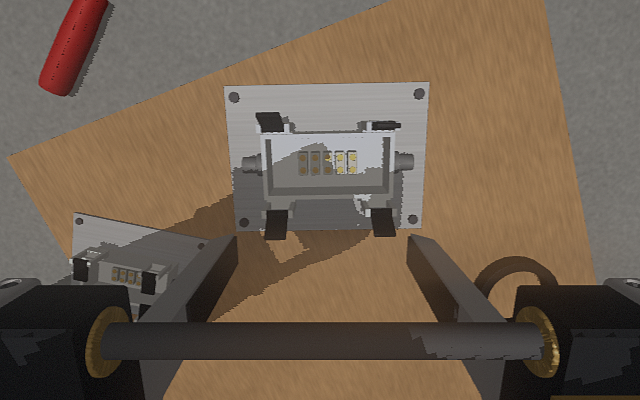

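Box: plate, rim and ears all agree on centre (587.3,170.7), long axis −17.35° (clips at (272,122), (383,126), (277,222), (385,222), all upright or leaning out). Back to the lid.

```bash
python3 -m creep '{"slide":[[-2,-6,0],[-2,-6,0],[-2,-6,0],[-2,-6,-2],[-2,-6,-4],[-2,-6,-4],[-0.5,-1.9,-2],[0,0,0]],"turn":[0,0,0,0,0,0,0,0],"claw":[1,1,1,1,1,1,1,1]}' 15
python3 -m creep '{"slide":[[0,0,0],[0,0,0]],"turn":[0,0],"claw":[1,1]}'
python3 lid.py 18 34
```

```text
clock: 9.93
eef_pos: [457.5, -208.2, 274.0]
eef_rot: [-3.139, -0.0, 1.247]
wrist_force: [1.5, -0.3, 0.3]
finger_gap: 94.0
finger_force: 0.0
clock: 10.18
eef_pos: [459.1, -205.8, 275.9]
eef_rot: [3.14, 0.0, 1.252]
wrist_force: [-0.1, 0.0, -0.5]
finger_gap: 93.7
finger_force: 0.0
[ 459.2 -205.8  275.8]
0.72 [ 69. 168.] 1129 [[344.0, -149.8, 10.5], [359.6, -122.7, 93.7], [373.3, -95.6, 120.5]]
((360.6458740234375, -123.36736297607422), (61.17093276977539, 19.89858627319336), 77.79077911376953)
slope [-0.01656594  0.00476098]
0.61 [323. 243.] 12202 [[416.4, -280.4, 21.6], [453.1, -221.6, 26.1], [489.3, -171.5, 27.5]]
((451.60137939453125, -228.0740509033203), (112.82189178466797, 60.1630859375), 71.57426452636719)
slope [-0.00191676 -0.004867  ]
```

```bash
python3 -m creep '{"slide":[[-0.43,-1.29,-1],[-0.43,-1.29,-1.5],[0,0,-2],[0,0,-2],[0,0,-0.95],[0,0,0],[0,0,0],[0,0,0]],"turn":[0,0,0,0,0,0,0,0],"claw":[1,1,1,1,1,1,0.7,0.6]}' 15
python3 -m creep '{"slide":[[0,0,0],[0,0,0],[0,0,0],[0,0,0.2],[0,0,0.8],[0,0,2],[0,0,3],[0,0,3]],"turn":[0,0,0,0,0,0,0,0],"claw":[0.4,0.4,0.4,0.4,0.4,0.4,0.4,0.4]}' 15
```

```text
clock: 11.28
eef_pos: [450.2, -232.4, 200.3]
eef_rot: [3.142, 0.0, 1.251]
wrist_force: [0.8, -0.6, 0.0]
finger_gap: 77.3
finger_force: 0.0
clock: 12.28
eef_pos: [450.2, -232.1, 291.8]
eef_rot: [3.141, 0.0, 1.251]
wrist_force: [0.0, 0.2, -0.7]
finger_gap: 60.1
finger_force: 15.0
```

Lid held and level. Travel over the box with a +1.59 rad turn.

```bash
python3 -m creep '{"slide":[[1.2,3.5,1],[1.2,3.5,1],[1.2,3.5,1],[1.2,3.5,0],[1.2,3.5,0],[1.2,3.5,0],[1.2,3.5,0],[1.2,3.5,0]],"turn":[0.13,0.13,0.13,0.13,0.13,0.13,0.13,0.13],"claw":[0.4,0.4,0.4,0.4,0.4,0.4,0.4,0.4]}' 15
python3 -m creep '{"slide":[[1.2,3.5,0],[1.2,3.5,0],[1.2,3.5,0],[0.5,1.8,0],[0,0,0],[0,0,0],[0,0,0]],"turn":[0.13,0.13,0.13,0.161,0,0,0],"claw":[0.4,0.4,0.4,0.4,0.4,0.4,0.4]}' 15
python3 - <<'E'
from h import *
p,d,P=cloud("wrist"); save(p,"box2"); s=manip.read_state(); print(s["eef_pos"].round(1),s["eef_rot"])
for q in ("seat","lid_mid"):
  for r in manip.cut_out(q,"wrist"):
    X=P[r["mask"]]; X=X[np.isfinite(X[:,0])]
    if abs(np.median(X[:,0])-587)>60: continue
    print(q,r["score"],np.round(r["position"]),np.percentile(X,[2,50,98],axis=0).round(1).tolist())
    for lo,hi in((2,12),(42,50),(68,76),(145,165)):
        t=X[(X[:,2]>lo)&(X[:,2]<hi)]
        if len(t)>50: print(lo,len(t),cv2.minAreaRect(t[:,:2].astype(np.float32)),np.median(t[:,2]))
E
```

```text
clock: 13.28
eef_pos: [546.5, 49.0, 321.0]
eef_rot: [3.141, 0.0, 2.295]
wrist_force: [0.3, -0.6, -1.2]
finger_gap: 60.0
finger_force: 15.0
clock: 14.15
eef_pos: [587.2, 169.9, 320.7]
eef_rot: [-3.142, 0.0, 2.839]
wrist_force: [-0.7, -0.2, -0.9]
finger_gap: 59.7
finger_force: 15.0
[587.3 170.  320.6] [3.14157411e+00 1.06248852e-04 2.83928908e+00]
lid_mid 0.97 [320. 234.] [[526.7, 138.7, 144.5], [568.8, 174.7, 146.5], [641.2, 209.0, 147.8]]
145 22679 ((586.24853515625, 170.06166076660156), (59.445823669433594, 119.4362564086914), 72.63587188720703) 146.51461468912387
lid_mid 0.69 [249. 163.] [[522.2, 134.8, 84.9], [530.4, 140.2, 91.2], [538.9, 145.1, 94.3]]
```

View pics/box2.png

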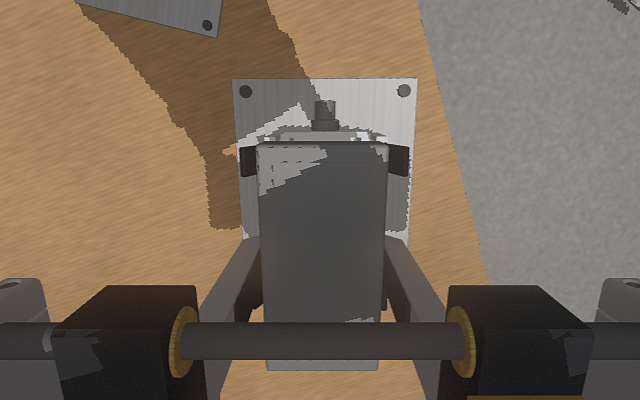

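The lid is centred at (586.2,170.1) and already parallel to the box (72.64°). Cross-checking the box position against the plate edges from this view.

```bash
python3 - <<'E'
from h import *
p,d,P=cloud("wrist"); a=np.radians(-17.35); u=np.array([np.cos(a),np.sin(a)]);v=np.array([-u[1],u[0]])
X=P[75:215,225:425].reshape(-1,3); g=cv2.cvtColor(p,cv2.COLOR_RGB2HSV)[75:215,225:425].reshape(-1,3)
q=X[:,:2]-[587.3,170.7]; x=q@u;y=q@v
m=(X[:,2]>3)&(X[:,2]<10)&(g[:,1]<60)   # unsaturated = steel
for k in range(-100,-60,8):
    s=m&(x>k)&(x<k+8); print(k,s.sum(),np.percentile(y[s],[0.5,99.5]).round(1) if s.sum()>20 else "")
print("xmin",np.percentile(x[m],0.3))
r=(X[:,2]>43)&(X[:,2]<49)&(g[:,1]<60); print("rim x",np.percentile(x[r],[1,99]),"y",np.percentile(y[r],[1,99]),r.sum())
r=(X[:,2]>68)&(X[:,2]<75); print("ears x",np.percentile(x[r],[1,99]),"y",np.percentile(y[r],[1,99]),r.sum())
E
```

```text
-100 1881 [-72.5  75. ]
-92 1819 [-72.4  75.3]
-84 1655 [-72.6  75.6]
-76 1601 [-72.5  75.4]
-68 1509 [-72.5  75.5]
xmin -100.00827494651203
rim x [-59.84221779 -54.04782296] y [-34.45825415  34.15252396] 558
ears x [-58.79092868 -54.24757098] y [-37.98067067  41.6515939 ] 120
```

```bash
python3 -m creep '{"slide":[[0.13,0.15,-1],[0,0,-2],[0,0,-2],[0,0,-1.5],[0,0,-0.6],[0,0,0],[0,0,0]],"turn":[0,0,0,0,0,0,0],"claw":[0.4,0.4,0.4,0.4,0.4,0.4,0.4]}' 15
python3 -m creep '{"slide":[[0,0,-0.2],[0,0,-0.2],[0,0,-0.2],[0,0,0],[0,0,0]],"turn":[0,0,0,0,0],"claw":[0.4,0.4,0.4,0.4,0.4]}' 15
```

```text
clock: 15.22
eef_pos: [588.7, 172.4, 250.1]
eef_rot: [3.141, 0.001, 2.842]
wrist_force: [0.4, 0.8, -0.5]
finger_gap: 60.2
finger_force: 15.0
clock: 15.85
eef_pos: [588.6, 172.3, 243.3]
eef_rot: [-3.142, -0.0, 2.842]
wrist_force: [1.0, 1.2, -2.6]
finger_gap: 60.0
finger_force: 15.0
```

```bash
python3 -m creep '{"slide":[[0,0,-0.15],[0,0,-0.12],[0,0,0],[0,0,0]],"turn":[0,0,0,0],"claw":[0.4,0.4,0.4,0.4]}' 15
```

```text
clock: 16.35
eef_pos: [588.7, 172.3, 240.8]
eef_rot: [3.141, 0.0, 2.842]
wrist_force: [1.5, -0.3, 0.7]
finger_gap: 59.8
finger_force: 15.0
```

Lip entered without resistance. Release, rise, turn back 90° and check.

```bash
python3 -m creep '{"slide":[[0,0,0],[0,0,0],[0,0,0],[0,0,0],[0,0,1],[0,0,3],[0,0,4],[0,0,4]],"turn":[0,0,0,0,0,0,0,0],"claw":[0.7,0.85,0.9,0.9,0.9,0.9,0.9,0.9]}' 15
python3 -m creep '{"slide":[[0,0,2],[0,0,0],[0,0,0],[0,0,0],[0,0,0],[0,0,0],[0,0,0],[0,0,0]],"turn":[-0.18,-0.18,-0.18,-0.18,-0.18,-0.18,-0.18,-0.18],"claw":[1,1,1,1,1,1,1,1]}' 15
python3 -m creep '{"slide":[[0,0,0],[0,0,0],[0,0,0]],"turn":[-0.13,0,0],"claw":[1,1,1]}' 15
cat > fin.py <<'E'
from h import *
import sys
p,d,P=cloud("wrist"); save(p,sys.argv[1]); s=manip.read_state(); print(s["eef_pos"].round(1),s["eef_rot"].round(3))
a=np.radians(-17.35); u=np.array([np.cos(a),np.sin(a)]);v=np.array([-u[1],u[0]])
for q in ("lid_mid","clip1"):
  for r in manip.cut_out(q,"wrist"):
    X=P[r["mask"]]; X=X[np.isfinite(X[:,0])]
    if abs(np.median(X[:,0])-588)>70: continue
    print(q,round(r["score"],2),np.round(r["position"]),np.percentile(X,[2,50,98],axis=0).round(1).tolist())
    b=X[:,:2]-[587.6,171.5]; print("  box xy",np.percentile(np.c_[b@u,b@v],[2,50,98],axis=0).round(1).tolist())
    t=X[(X[:,2]>60)&(X[:,2]<67.5)]
    if q=="lid_mid" and len(t)>50: print(cv2.minAreaRect(t[:,:2].astype(np.float32)),np.linalg.lstsq(np.c_[t[:,:2]-t[:,:2].mean(0),np.ones(len(t))],t[:,2],rcond=None)[0])
X=P[60:320].reshape(-1,3); m=(X[:,2]>3)&(X[:,2]<10)&(cv2.cvtColor(p,cv2.COLOR_RGB2HSV)[60:320].reshape(-1,3)[:,1]<60)
b=X[:,:2]-[587.6,171.5]; x=b@u;y=b@v; m&=(abs(x)<110)&(abs(y)<85)
print("plate x",np.percentile(x[m],[.3,99.7]),"y",np.percentile(y[m],[.3,99.7]))
E
python3 fin.py l3
```

```text
clock: 17.35
eef_pos: [588.4, 172.3, 362.7]
eef_rot: [3.141, 0.0, 2.842]
wrist_force: [0.0, 0.1, 0.4]
finger_gap: 84.7
finger_force: 0.0
clock: 18.35
eef_pos: [588.5, 172.3, 381.5]
eef_rot: [3.141, -0.0, 1.396]
wrist_force: [-0.6, -0.9, -0.0]
finger_gap: 94.1
finger_force: 0.0
clock: 18.73
eef_pos: [588.5, 172.3, 381.1]
eef_rot: [3.141, -0.0, 1.275]
wrist_force: [0.1, -1.1, -0.0]
finger_gap: 94.2
finger_force: 0.0
[588.5 172.3 381. ] [ 3.141 -0.     1.274]
lid_mid 0.82 [320. 194.] [[531.6, 136.2, 57.2], [588.3, 175.3, 66.1], [645.0, 212.6, 67.7]]
  box xy [[-57.3, -26.6], [-0.5, 4.1], [56.8, 31.2]]
((587.8009033203125, 173.16604614257812), (59.554100036621094, 120.31771850585938), 72.8951416015625) [-1.36717660e-03 -5.09262137e-03  6.60712298e+01]
clip1 0.93 [376. 248.] [[609.0, 110.8, 69.4], [617.8, 119.7, 83.0], [626.7, 128.3, 94.7]]
  box xy [[35.8, -48.4], [44.3, -40.5], [52.9, -32.4]]
clip1 0.92 [266. 148.] [[546.2, 216.4, 6.2], [556.9, 226.2, 85.3], [566.3, 233.9, 95.5]]
  box xy [[-54.8, 31.1], [-45.5, 42.8], [-36.5, 50.0]]
clip1 0.78 [374. 158.] [[632.8, 193.4, 70.0], [640.5, 197.0, 95.0], [649.7, 199.9, 97.7]]
  box xy [[35.3, 37.6], [42.9, 40.7], [52.3, 41.7]]
clip1 0.77 [273. 251.] [[523.8, 136.3, 70.0], [532.4, 145.2, 82.1], [541.1, 154.8, 93.7]]
  box xy [[-53.6, -50.0], [-44.9, -41.5], [-36.5, -33.0]]
plate x [-99.66116129  98.84337743] y [-72.86800193  76.01102177]
```

View pics/l3.png

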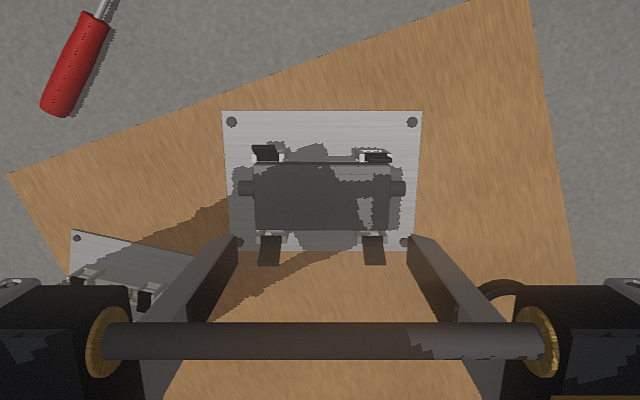

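The lid is seated: top at z=66, level, centred with the plate at ≈(587.7,173.1). All four clips (266,150), (376,157), (272,250), (375,250) are still up. Now fold the near (−y) pair at once with both fingers 80 mm apart.

```bash
python3 -m creep '{"slide":[[-1.04,-3.16,0],[-1.04,-3.16,-2],[0,0,-4],[0,0,-3.8],[0,0,0],[0,0,0]],"turn":[0,0,0,0,0,0],"claw":[0.85,0.85,0.85,0.85,0.85,0.85]}' 15
python3 -m creep '{"slide":[[0.22,0.72,0],[0.22,0.72,0],[0.22,0.72,0],[0.22,0.72,0],[0,0,0]],"turn":[0,0,0,0,0],"claw":[0.85,0.85,0.85,0.85,0.85]}' 15
```

```text
clock: 19.62
eef_pos: [568.2, 109.2, 284.3]
eef_rot: [3.14, -0.001, 1.272]
wrist_force: [0.0, -0.3, 0.4]
finger_gap: 79.8
finger_force: 0.0
clock: 20.25
eef_pos: [576.8, 138.4, 283.5]
eef_rot: [3.14, -0.0, 1.272]
wrist_force: [-0.7, -2.5, 2.3]
finger_gap: 79.8
finger_force: 1.5
```

```bash
python3 -m creep '{"slide":[[0.17,0.54,-0.27],[0.17,0.54,-0.27],[0.17,0.54,-0.26],[0,0,-0.2],[0,0,-0.2],[0,0,0],[0,0,0]],"turn":[0,0,0,0,0,0,0],"claw":[0.85,0.85,0.85,0.85,0.85,0.85,0.85]}' 15
```

```text
clock: 21.12
eef_pos: [581.7, 154.1, 270.8]
eef_rot: [3.141, -0.0, 1.272]
wrist_force: [1.3, 2.0, 2.7]
finger_gap: 79.9
finger_force: 1.7
```

```bash
python3 -m creep '{"slide":[[0,0,-0.08],[0,0,0],[0,0,0]],"turn":[0,0,0],"claw":[0.85,0.85,0.85]}' 15
python3 -m creep '{"slide":[[0,0,-0.06],[0,0,0],[0,0,0]],"turn":[0,0,0],"claw":[0.85,0.85,0.85]}' 15
```

```text
clock: 21.5
eef_pos: [581.7, 154.2, 270.2]
eef_rot: [3.141, -0.0, 1.272]
wrist_force: [-0.1, 2.9, 5.8]
finger_gap: 80.3
finger_force: 2.9
clock: 21.88
eef_pos: [581.7, 154.2, 269.9]
eef_rot: [3.141, -0.0, 1.272]
wrist_force: [-1.6, 2.6, 10.0]
finger_gap: 79.8
finger_force: 4.4
```

Both tabs bottomed (force rising to 10 N at the flat height). Now over to the far pair.

```bash
python3 -m creep '{"slide":[[0,0,2],[0,0,3],[0.86,2.77,0],[0.86,2.77,0],[0.87,2.77,0],[0,0,-1.7],[0,0,-1.8],[0,0,0]],"turn":[0,0,0,0,0,0,0,0],"claw":[0.85,0.85,0.85,0.85,0.85,0.85,0.85,0.85]}' 15
python3 -m creep '{"slide":[[0,0,0],[0,0,0]],"turn":[0,0],"claw":[0.85,0.85]}' 15
```

```text
clock: 22.88
eef_pos: [607.3, 236.2, 281.9]
eef_rot: [-3.138, 0.003, 1.271]
wrist_force: [0.8, -0.5, 0.6]
finger_gap: 79.8
finger_force: 0.0
clock: 23.12
eef_pos: [607.7, 236.9, 285.0]
eef_rot: [3.141, -0.001, 1.271]
wrist_force: [0.7, 0.0, 0.3]
finger_gap: 80.1
finger_force: 0.0
```

```bash
python3 -m creep '{"slide":[[-0.22,-0.72,-0.1],[-0.22,-0.72,0],[-0.22,-0.72,0],[-0.22,-0.72,0],[0,0,0]],"turn":[0,0,0,0,0],"claw":[0.85,0.85,0.85,0.85,0.85]}' 15
python3 -m creep '{"slide":[[-0.17,-0.54,-0.27],[-0.17,-0.54,-0.27],[-0.17,-0.54,-0.26],[0,0,-0.2],[0,0,-0.2],[0,0,-0.1],[0,0,0]],"turn":[0,0,0,0,0,0,0],"claw":[0.85,0.85,0.85,0.85,0.85,0.85,0.85]}' 15
python3 -m creep '{"slide":[[0,0,-0.06],[0,0,0],[0,0,0]],"turn":[0,0,0],"claw":[0.85,0.85,0.85]}' 15
```

```text
clock: 23.75
eef_pos: [598.7, 208.0, 283.7]
eef_rot: [3.141, -0.0, 1.271]
wrist_force: [-0.5, 2.4, 1.8]
finger_gap: 79.9
finger_force: 1.2
clock: 24.62
eef_pos: [593.8, 192.0, 270.3]
eef_rot: [3.142, 0.001, 1.272]
wrist_force: [-0.7, -2.6, 4.8]
finger_gap: 80.1
finger_force: 2.4
clock: 25.0
eef_pos: [593.7, 192.0, 270.0]
eef_rot: [3.141, 0.001, 1.272]
wrist_force: [-2.7, -4.4, 7.9]
finger_gap: 80.0
finger_force: 4.0
```

Same height and force as the first pair. Rise and check.

```bash
python3 -m creep '{"slide":[[0,0,1],[0,0,3],[0,0,4],[-0.5,-2,3],[0,0,0],[0,0,0],[0,0,0]],"turn":[0,0,0,0,0,0,0],"claw":[0.85,0.85,0.85,0.85,0.85,0.85,0.85]}' 15
python3 fin.py l4; python3 -c "
import cv2;a=cv2.imread('pics/l4.png')[60:290,190:460];cv2.imwrite('pics/l4c.png',cv2.resize(a,None,fx=2.4,fy=2.4))"
```

```text
clock: 25.88
eef_pos: [588.7, 172.7, 378.3]
eef_rot: [-3.14, 0.001, 1.272]
wrist_force: [0.2, -0.1, -0.3]
finger_gap: 79.5
finger_force: 0.0
[588.7 172.6 378.4] [-3.140e+00  1.000e-03  1.272e+00]
lid_mid 0.77 [322. 197.] [[531.8, 140.3, 56.5], [588.4, 175.5, 66.4], [644.8, 208.6, 68.0]]
  box xy [[-57.9, -26.2], [-0.2, 3.2], [57.4, 31.2]]
((587.9459228515625, 173.14984130859375), (59.53535079956055, 119.95040893554688), 72.70572662353516) [-2.65815456e-03 -8.52462689e-03  6.62443253e+01]
clip1 0.93 [373. 170.] [[627.1, 168.5, 68.9], [637.8, 184.3, 70.8], [649.3, 198.8, 73.1]]
  box xy [[35.5, 11.4], [44.2, 27.6], [53.3, 41.7]]
clip1 0.87 [374. 227.] [[612.3, 119.6, 67.4], [623.2, 136.1, 70.6], [633.8, 151.5, 72.9]]
  box xy [[35.8, -38.7], [44.5, -23.3], [53.5, -7.8]]
clip1 0.69 [268. 169.] [[540.8, 195.3, 66.4], [552.4, 210.4, 70.8], [563.6, 225.2, 73.1]]
  box xy [[-54.3, 11.0], [-45.2, 26.5], [-36.4, 41.3]]
clip1 0.68 [271. 228.] [[526.5, 148.3, 66.2], [537.4, 163.0, 70.6], [548.6, 177.6, 73.2]]
  box xy [[-55.2, -38.0], [-45.2, -22.9], [-36.3, -8.3]]
plate x [-99.5485788  99.0427003] y [-73.00389898  76.20823704]
```

View pics/l4c.png

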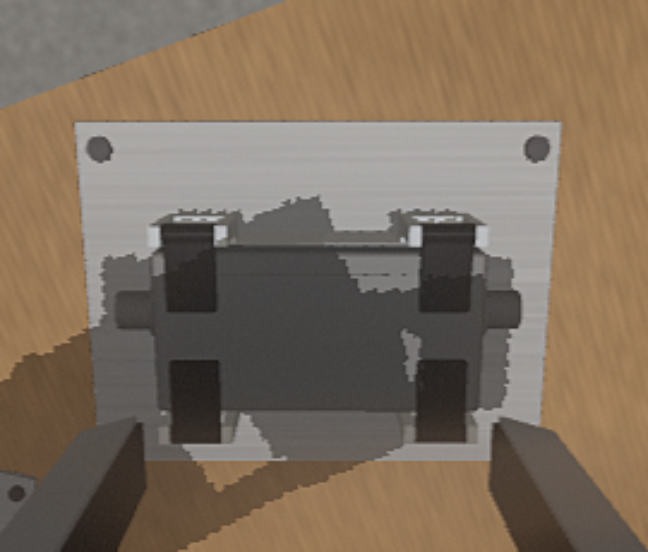

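All four clips lie flat (crop: (190,265), (445,265), (195,400), (442,400); tabs at z≈70.7 against 71 expected). The lid is centred and the arm is clear.

```bash
python3 -c "
from cell import manip
print(manip.sign_off())"
```

```text
the job is handed in; nothing more can be done
None
```

The job is handed in: the lid was laid down and released, then set home on the box (centred within about 1 mm, level), and all four clips measured flat on it, with the arm clear; the sign-off gave no verdict.

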